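# Hang the bedside torch on the hook inside the key cabinet

### The arm

A 6-joint arm with a two-finger parallel gripper is mounted at the origin on the work surface. World frame = base frame: x ahead of the robot, y to its left, z up, the work surface at z = 0. Lengths are in mm, angles in rad, forces in N, time in s.
With the tool pointing down it reaches from about 300 to 775 mm from the base axis. Payload 14.6 kg.
Tool frame: the origin (TCP) lies on the centre line of the jaws, within the pads' length; the fingertips stand 19 mm ahead of it and the grasp point (between the pads) is the TCP (bot.tip_reach is the distance from the TCP to the fingertips, in mm); y points along the fingers, x is the direction in which the jaws open and shut, and the axes are right-handed (so a half turn about y gives the same grasp; the last joint's range is limited). The gripper opens to 85 mm and grips with 20 to 120 N. Pads are 22 mm wide; open, the fingers measure 114 mm over their backs; the gripper's body (76 mm by 85 mm) begins 54 mm behind the grasp point. The pads swing forward as they close: fully open they stand 13 mm farther back than shut.
Start: joints at [-1.391, 0.3, 1.521, -0, 1.321, -0.067], TCP at [134.36, -533.326, 250.281] pointing down, gripper open.
Joint ranges: [-3.03, 3.03], [-0.79, 2.21], [0.23, 2.52], [-1.04, 4.18], [0, 3.07], [-2.55, 2.55]. Speed limits (rad/s): [2.22, 2.22, 2.57, 3.14, 3.14, 3.14].

### API

Orientations are given as a unit quaternion [w, x, y, z].
In Python, from rig import bot gives the robot as it stands. Calls block until the motion is done:
- bot.move_to(position, orientation): joint-space move of the TCP to a pose.
- bot.servo_line(position, attitude=None, speed=150, until_force=None): straight line of the TCP; attitude=None keeps the orientation; speed is the mean speed in mm/s. With until_force (N) it stops when the force on the tool has changed by that much, and returns True; else False.
- bot.move_joints(angles): joint-space move.
- bot.move_gripper(opening, grip_force=None): finger opening in mm; grip_force is the grip in N (None keeps the last); returns when the fingers have stopped.
- bot.dwell(seconds).
- bot.ik(position, orientation): joint angles nearest the present ones, or None.
- bot.read_state(): the state.
- bot.read_camera(name): name is "side" or "top"; returns a dict with "image" (400x640x3 uint8, blue, green, red), "depth" (400x640 float32, mm along the optical axis (not along the pixel's ray), 0 where there is no reading), "fovy" (degrees; the focal length in pixels is half the picture's height over the tangent of half this angle, whatever the lens; pixels are square), "cx", "cy" (the principal point, pixels), "eye" and "attitude" of the camera in the world. Camera axes: x right, y down, z forward; pixel columns grow to the right and rows downward; lengths in mm; the calibration is good to about 2 mm. A picture is of the moment at which its call begins.
A pose or a line that the arm cannot do raises bot.MotionError and nothing moves.
- bot.finish_job(): hands the job in, once; it reports no verdict.
The state is a dict: "clock": time; "joint_positions": joint angles; "qvel": joint speeds; "effort": joint torques, N m; "ee_pos": TCP position; "tool_rot": TCP orientation; "ft_force": force on the tool from outside, world axes, zero at the start; "moment": the same for the moment, N m; "grip_width": finger opening in mm.
Only numpy, scipy, OpenCV 4.12 (cv2) and the standard library are available. Lean on these libraries where they do the work, as an engineer would, in place of code of your own. Each camera call takes 0.05 s, during which the arm holds its last target. There are 200 camera calls.

### The job

Pick up the aluminium torch lying on the stool, reach in under the roof of the little birch cabinet and hang it by its wire loop on the hook at the back, so that it hangs freely, lens down and still. Then push the cabinet door fully shut without slamming it. Leave the battery tray, the flap case and the glass paperweight where they are.

Things in the scene. Friction and masses are not known exactly. Their poses are not given: they have to be found in the camera images.
- torch: Pen-style aluminium torch, about 0.11 kg, 174 mm long, lying flat. Own x runs along it: lens at x=-50 mm, loop to +x. Origin on its underside, its axis 14 mm above. Head 28 mm across (x -50 to -24, tapering to -14), round barrel 20 mm across to x=68, square tail cap 28x28 mm (68 to 90) that stops it rolling, then the loop. Small click button on the barrel's top at x=52 (to 26 mm up).
- torch_grip (a point): Point on the torch's axis straight above its origin: the place on the barrel to grip, within 5 mm of where it balances. Axes as the torch's.
- torch_loop (a point): Middle of the wire at the far, rounded end of the torch's loop, 122 mm from torch_grip along the torch; this rests on the hook. The loop is stiff 4 mm wire, fixed, lying flat (torch x-y plane, axis height), opening 25 mm wide, 30 mm long from the tail cap. Axes as the torch's; either side may face the hook's prong.
- cabinet: Low birch key cabinet fixed on the stool, 170 deep (x) x 260 wide (y) x 275 mm high, 14 mm boards. Origin mid-underside; +x points to its back. It stands at the robot's left and its open front (-x) faces the robot's right and somewhat away from it. Roof underside 261 mm up over the full depth; floor board 14 mm; closed sides; back board's inner face at x=+71 mm, with the hook in mid-width.
- hook_seat (a point): Where the loop wire's middle rests when hung, in the bend of the one steel hook (5 mm wire, coming forward from the back board and turned up in front): 207 mm above the cabinet's underside, mid-width, 115 mm behind the front edge, 54 mm below the roof. The roof keeps a hand from straight above: go in loop first, leaning, hand tilted. Axes as the cabinet's.
- hook_tip (a point): Top end of the hook's upturned prong: 20 mm nearer the front (cabinet -x) than hook_seat and 14.5 mm higher. The loop end passes over it and is lowered behind it, the prong then standing through the loop. Axes as the cabinet's.
- cabinet_door (a joint): Opening angle of the cabinet's door, rad: 0 shut flush; starts wide open (1.7 to 1.95), stop at 2.15. Clear pane in a birch frame, 260 wide, 275 high, 14 mm thick, covering the whole front when shut, hinged at the cabinet's -y side (the side away from the robot). Light friction (0.03 N m); stays where left; no latch. A 35 mm birch knob stands on its outer face near the free edge, 215 mm up.
- cabinet_door_hinge (a point): Point on the door's upright hinge line at half its height: cabinet x=-99 mm (outer face of the shut door), y=-130 mm. Seen from above, at opening angle q the door runs from here towards (-sin q, cos q) in the cabinet's x, y; its outer face looks towards (-cos q, -sin q).
- tray: Bystander: lilac plastic battery tray with cells, 85 x 150 x 20 mm. Origin in the middle of its underside.
- case: Bystander: compact grey case with a closed hinged flap, 100 x 66 x 28 mm. Origin in the middle of its underside.
- paperweight: Bystander: glass dome paperweight, 74 mm across, 47 mm high. Origin in the middle of its underside.
Mind the look-alikes: they are no part of the job. There is more than one size of the torch; the one meant has the size given above.

How it is judged (in metres and radians):
On the way, in this order (a step that is already met when the one before it is completed fails the run):
1. the torch hangs by its loop on the hook, lens down, let go and still (distance between torch_loop and hook_seat below 0.015 m and angle between torch's own x axis and vertical below 0.3 rad and contact force between torch and the fingers below 0.05 N and linear speed of torch below 0.08 m/s), for 0.3 s.
2. the door is pushed shut (value of joint cabinet_door below 0.05 rad), for 0.2 s.
At the end, for the whole second after the job is handed in: The torch hangs by its loop on the hook (loop end within 15 mm of hook_seat), lens down within 0.3 rad of plumb and still (under 0.08 m/s), and the door is shut to within 0.05 rad (distance between torch_loop and hook_seat below 0.015 m and angle between torch's own x axis and vertical below 0.3 rad and linear speed of torch below 0.08 m/s and value of joint cabinet_door below 0.05 rad); the robot touches nothing.
It fails at once if the door is slammed (closing faster than 4 rad/s) (velocity of joint cabinet_door below -4 rad/s).
It fails at once if the battery tray is moved by more than 20 mm (distance of tray from where it was at the start of the episode above 0.02 m).
It fails at once if the flap case is moved by more than 20 mm (distance of case from where it was at the start of the episode above 0.02 m).
It fails at once if the paperweight is moved by more than 20 mm (distance of paperweight from where it was at the start of the episode above 0.02 m).
It also fails if it takes over 72 s, if anything falls off the work surface, if the arm or the gripper's body presses on something with over 40 N, if the wrist force passes 120 N, or if a joint passes its speed limit or range.

## Working session

There is one attempt and no reset: what is moved stays moved. The work goes in short steps, each a Python script; the robot and the scene stay as the last script left them, time stands still between calls to the robot, and variables do not carry over. Pictures are saved under pics/ and viewed, about 8 in all and at most 12, crops included, and the job is handed in when it is done.

```bash
ls; mkdir -p pics; cat > h.py <<'E'
import numpy as np, cv2
from scipy.spatial.transform import Rotation as R
def rot(q): return R.from_quat([q[1],q[2],q[3],q[0]])
def quat(r):
    q=r.as_quat(); return [q[3],q[0],q[1],q[2]]
def K(c):
    f=c["image"].shape[0]/2/np.tan(np.radians(c["fovy"])/2); return f
def cloud(c):
    f=K(c); d=c["depth"].astype(float); v,u=np.indices(d.shape)
    P=np.stack([(u-c["cx"])/f*d,(v-c["cy"])/f*d,d],-1)
    W=P@rot(c["attitude"]).as_matrix().T+np.array(c["eye"]); W[d==0]=np.nan
    return W
def ray(c,u,v,z):
    f=K(c); d=rot(c["attitude"]).apply([(u-c["cx"])/f,(v-c["cy"])/f,1]); e=np.array(c["eye"])
    return e+d*(z-e[2])/d[2]
def proj(c,p):
    f=K(c); q=rot(c["attitude"]).inv().apply(np.array(p,float)-c["eye"]); return q[...,:2]/q[...,2:]*f+[c["cx"],c["cy"]]
E
python3 - <<'E'
from rig import bot; from h import *; import pickle
for n in("top","side"):
    c=bot.read_camera(n); pickle.dump(c,open(n+"0.pkl","wb")); cv2.imwrite(f"pics/{n}0.png",c["image"])
    print(n,c["fovy"],c["cx"],c["cy"],c["eye"],c["attitude"],(c["depth"]>0).mean())
print(bot.read_state())
E
```

```text
pics
top 45.17717399791624 315.29661418023096 196.0543316559874 [ 340.78027432    5.67094553 1206.2549129 ] [ 0.07771248 -0.67117287  0.73254128 -0.08289163] 0.9960625
side 51.70759710658018 312.5680170040339 199.41463684645734 [345.81708867 670.65329434 895.77265251] [ 0.06315612 -0.15582088  0.90831303 -0.38301253] 0.996109375
{'clock': 0.1, 'joint_positions': array([-1.39058331e+00,  3.00395987e-01,  1.52154480e+00,  1.41720230e-05,
        1.32068437e+00, -6.66144079e-02]), 'qvel': array([-0.00024199, -0.00164146, -0.0025152 ,  0.00176708, -0.00024229,
        0.00282017]), 'effort': array([ 9.55856522e-04, -5.44378710e+01, -3.62371016e+01, -4.27611064e-05,
        3.08440918e-03, -1.25995624e-05]), 'ee_pos': array([ 134.33808689, -533.13940851,  249.77784953]), 'tool_rot': array([ 0.55799327, -0.55749991,  0.43491682, -0.43437855]), 'ft_force': array([ 0.34211808,  0.00256862, -0.35117324]), 'moment': array([ 0.02234757, -0.02501129,  0.00284057]), 'grip_width': 85.41569481395004}
```

View pics/top0.png

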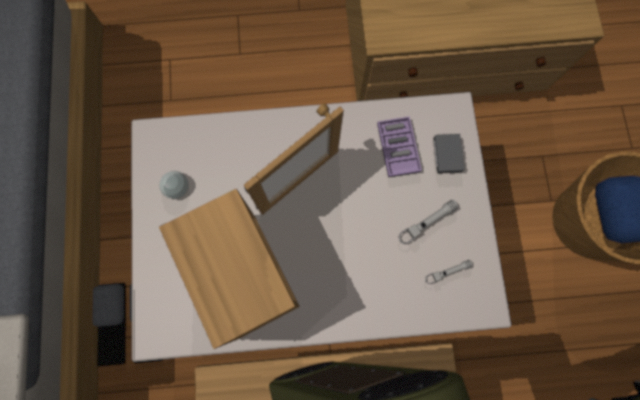

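View pics/side0.png

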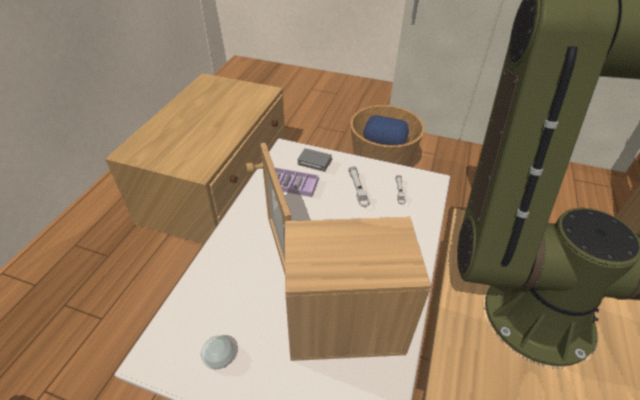

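Top view: the cabinet roof is at (228,268), with its open door at (295,160) and the knob at (322,109). The tray is at (400,147), the case at (449,153) and the paperweight at (174,185). There are two torch candidates, a large one at (430,222) and a small one at (449,272). I'll measure both, plus the cabinet and door.

```bash
python3 - <<'E'
from h import *; import pickle
c=pickle.load(open("top0.pkl","rb")); W=cloud(c); im=c["image"]
for uv in [(350,300),(150,300),(450,300),(228,268),(174,185),(400,147),(449,153),(430,222),(322,109)]: print(uv,W[uv[1],uv[0]].round(1))
zs=np.median(W[290:310,330:360,2]); print("surface",zs)
hsv=cv2.cvtColor(im,cv2.COLOR_BGR2HSV)
# torch candidates: points above the surface / darker than it
for name,(u0,u1,v0,v1) in dict(big=(390,470,190,252),small=(415,485,252,292)).items():
    g=im[v0:v1,u0:u1].astype(int).max(2); bg=np.median(g); m=(g<bg-15).astype(np.uint8)
    n,l,s,_=cv2.connectedComponentsWithStats(m); k=1+np.argmax(s[1:,4]); v,u=np.where(l==k); 
    P=np.array([ray(c,a+u0,b+v0,zs+14) for a,b in zip(u,v)]); q=P[:,:2]; mu=q.mean(0); w,V=np.linalg.eigh(np.cov((q-mu).T)); a=(q-mu)@V
    print(name,len(u),mu.round(1),"dir",V[:,1],"len",np.ptp(a[:,1]).round(1),"wid",np.ptp(a[:,0]).round(1), "z max",np.nanmax(W[v+v0,u+u0,2]))
# roof
m=(W[...,2]>zs+262)&(W[...,2]<zs+290)
n,l,s,_=cv2.connectedComponentsWithStats(m.astype(np.uint8))
for k in range(1,n):
    if s[k,4]>100:
        P=W[l==k]; r=cv2.minAreaRect(P[:,:2].astype(np.float32)); print("roofish",s[k],np.median(P[:,2]).round(1),r,cv2.boxPoints(r).round(1).tolist())
crop=im[185:295,385:490]; cv2.imwrite("pics/crop1.png",cv2.resize(crop,None,fx=5,fy=5,interpolation=cv2.INTER_CUBIC))
E
```

```text
(350, 300) [ 3.514e+02 -7.760e+01 -1.000e-01]
(150, 300) [394.  410.7   2.4]
(450, 300) [ 330.1 -320.9    3.1]
(228, 268) [429.3 168.9 274.7]
(174, 185) [668.6 334.4  43.6]
(400, 147) [ 728.4 -247.1   11.7]
(449, 153) [ 694.5 -365.2   33.1]
(430, 222) [ 523.4 -295.    20.4]
(322, 109) [759.4 -43.  228.6]
surface nan
big 922 [nan nan] dir [nan nan] len nan wid nan z max 32.92493925961617
small 482 [nan nan] dir [nan nan] len nan wid nan z max 23.947199673266823
```

View pics/crop1.png

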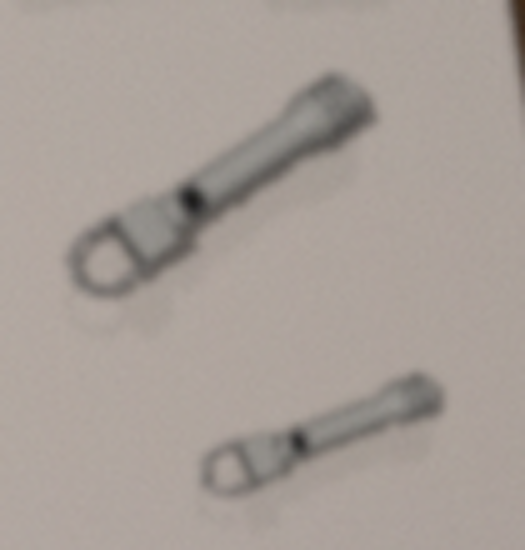

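Crop: the large torch runs from its lens at about (456,204) to its loop at about (399,237). The small one runs from about (472,264) to about (426,280). Measuring both lengths at surface z = 0.

```bash
cat > m1.py <<'E'
from h import *; import pickle
c=pickle.load(open("top0.pkl","rb")); W=cloud(c); im=c["image"]
for name,(u0,u1,v0,v1) in dict(big=(390,470,190,252),small=(415,485,252,292)).items():
    g=im[v0:v1,u0:u1].astype(int); sat=g[...,2]-g[...,0]; g=g.max(2)
    bg=np.median(g); sb=np.median(sat); m=((g<bg-22)|(sat<sb-7)).astype(np.uint8)
    n,l,s,_=cv2.connectedComponentsWithStats(m); k=1+np.argmax(s[1:,4]); v,u=np.where(l==k)
    P=np.array([ray(c,a+u0,b+v0,14) for a,b in zip(u,v)]); q=P[:,:2].astype(np.float32); r=cv2.minAreaRect(q)
    b=cv2.boxPoints(r); print(name,len(u),r)
for n,p in dict(big=((456,204.4),(399.4,238)),small=((472.5,263.5),(425.5,279.5))).items():
    A=ray(c,*p[0],14);B=ray(c,*p[1],14); print(n,A.round(1),B.round(1),np.linalg.norm(A-B).round(1))
m=(W[...,2]>262)&(W[...,2]<290)
n,l,s,_=cv2.connectedComponentsWithStats(m.astype(np.uint8))
for k in range(1,n):
    if s[k,4]>60:
        P=W[l==k]; r=cv2.minAreaRect(P[:,:2].astype(np.float32)); print("roofish",s[k],np.median(P[:,2]).round(1),r,cv2.boxPoints(r).round(1).tolist())
# roof by ray on z=275 using colour+depth mask
from scipy import ndimage
E
python3 m1.py
```

```text
big 838 ((524.2826538085938, -294.3430480957031), (39.53157424926758, 180.6231689453125), 27.681438446044922)
small 421 ((397.62799072265625, -325.6047668457031), (26.446813583374023, 128.1492919921875), 15.171185493469238)
big [ 563.5 -368.5   14. ] [ 490.9 -214.9   14. ] 169.9
small [ 412.5 -386.2   14. ] [ 384.  -265.6   14. ] 124.0
roofish [ 244  107  100   85 1005] 273.9 ((661.5096435546875, 23.493080139160156), (16.030742645263672, 258.16656494140625), 35.63799285888672) [[579.7999877929688, 123.69999694824219], [730.2000122070312, -86.0999984741211], [743.2000122070312, -76.69999694824219], [592.7999877929688, 133.10000610351562]]
roofish [  159   189   136   161 11951] 274.5 ((434.1214599609375, 174.73226928710938), (260.1709289550781, 170.55877685546875), 22.475379943847656) [[281.29998779296875, 203.8000030517578], [346.5, 46.20000076293945], [586.9000244140625, 145.6999969482422], [521.7000122070312, 303.29998779296875]]
roofish [272 367  59  33 267] 274.4 ((218.59698486328125, 48.702884674072266), (23.899982452392578, 117.20294189453125), 23.207326889038086) [[184.5, 97.9000015258789], [230.6999969482422, -9.899999618530273], [252.6999969482422, -0.4000000059604645], [206.5, 107.30000305175781]]
```

Measured lengths are about 170–180 mm for the large torch and about 124 mm for the small one. The large one at (430,222) is therefore the 174 mm torch, which the crop confirms (button and square tail cap visible). The roof measures 260×170 at z≈274.5, and the door-top line gives the hinge where it is expected, so both match the spec. Next I'll get the torch axis from depth and fit the arm's geometry to check clearances.

```bash
cat > m2.py <<'E'
from h import *; import pickle
from scipy.optimize import least_squares
from rig import bot
c=pickle.load(open("top0.pkl","rb")); W=cloud(c); im=c["image"]
S=W[190:252,390:470].reshape(-1,3); ok=(S[:,2]>9)&(S[:,2]<40); T=S[ok]
for t in (9,13,16):
    q=T[T[:,2]>t][:,:2]; mu=q.mean(0); w,V=np.linalg.eigh(np.cov((q-mu).T)); d=V[:,1]*np.sign(V[1,1]); a=(q-mu)@d; b=(q-mu)@[-d[1],d[0]]
    print(t,len(q),mu.round(1),d.round(4),(mu+a.min()*d).round(1),(mu+a.max()*d).round(1),np.ptp(a).round(1),np.ptp(b).round(1))
# arm geometry
rng=np.random.default_rng(0); D=[]
R0=rot(bot.read_state()["tool_rot"]); print(R0.as_matrix().round(3))
for i in range(60):
    p=np.array([rng.uniform(350,650),rng.uniform(-350,350),rng.uniform(150,450)]); r=R.from_euler('z',rng.uniform(-.6,.6))*R.from_rotvec(rng.uniform(-.4,.4,3))*R0
    j=bot.ik(p.tolist(),quat(r))
    if j is not None: D.append((p,r.apply([0,1,0]),np.array(j)))
print(len(D))
P,A,J=[np.array(x) for x in zip(*D)]
def wr(x,J):
    h,a,L1,L2,e,d=x; r=a+L1*np.sin(J[:,1])+L2*np.sin(J[:,1]+J[:,2])+e*np.cos(J[:,1]+J[:,2]); z=h+L1*np.cos(J[:,1])+L2*np.cos(J[:,1]+J[:,2])-e*np.sin(J[:,1]+J[:,2])
    return np.c_[r*np.cos(J[:,0]),r*np.sin(J[:,0]),z]
s=least_squares(lambda x:(wr(x,J)-(P-x[5]*A)).ravel(),[330,0,350,350,0,200]); print("h a L1 L2 e d",s.x.round(1),"rms",np.sqrt(2*s.cost/len(D)).round(3))
E
python3 m2.py
```

```text
9 578 [ 527.6 -295.3] [-0.4714  0.8819] [ 565.5 -366.2] [ 484.  -213.7] 172.9 114.9
13 558 [ 528.3 -296.9] [-0.4733  0.8809] [ 565.5 -366.2] [ 483.7 -213.8] 172.9 32.0
16 508 [ 530.2 -300.4] [-0.4711  0.8821] [ 565.4 -366.2] [ 484.  -213.8] 172.8 32.0
[[ 0.244 -0.     0.97 ]
 [-0.97   0.001  0.244]
 [-0.001 -1.     0.   ]]
58
h a L1 L2 e d [2.204e+02 2.000e-01 4.236e+02 4.475e+02 4.080e+01 2.245e+02] rms 36.598
```

Torch: length 172.9 against 174, origin ≈ (542.2,-322.6), and the loop direction is (-0.472,0.8815). The simple arm model doesn't fit (rms 36.6 mm). I'll identify the axes properly and check the candidate poses at the same time.

```bash
cat > m3.py <<'E'
from h import *; import itertools
from scipy.optimize import least_squares
from rig import bot
rng=np.random.default_rng(0); D=[]
R0=rot(bot.read_state()["tool_rot"])
for i in range(80):
    p=np.array([rng.uniform(350,650),rng.uniform(-350,350),rng.uniform(150,450)]); r=R.from_euler('z',rng.uniform(-.6,.6))*R.from_rotvec(rng.uniform(-.6,.6,3))*R0
    j=bot.ik(p.tolist(),quat(r))
    if j is not None: D.append((p,r,np.array(j)))
P=np.array([d[0] for d in D]);J=np.array([d[2] for d in D]);Q=R.concatenate([d[1] for d in D]); print(len(D),J.min(0).round(2),J.max(0).round(2))
E=lambda ax,a:R.from_rotvec(np.outer(a,ax))
I=np.eye(3); best=[]
for k3,k4,k5 in itertools.product(range(3),repeat=3):
  for s in itertools.product((1,-1),repeat=3):
    M=E(I[2],J[:,0])*E(I[1],J[:,1]+J[:,2])
    M=M*E(I[k3]*s[0],J[:,3])*E(I[k4]*s[1],J[:,4])*E(I[k5]*s[2],J[:,5])
    F=(M.inv()*Q); best.append(((F.mean().inv()*F).magnitude().mean(),(k3,k4,k5),s,F.mean()))
best.sort(key=lambda b:b[0]); print([b[:3] for b in best[:3]]); _,k,s,F=best[0]; print(F.as_matrix().round(3))
# linear solve for link vectors
G=[R.identity(len(J))]; G.append(G[-1]*E(I[2],J[:,0])); G.append(G[-1]*E(I[1],J[:,1])); G.append(G[-1]*E(I[1],J[:,2]))
for kk,ss,i in zip(k,s,(3,4,5)): G.append(G[-1]*E(I[kk]*ss,J[:,i]))
A=np.concatenate([g.as_matrix() for g in G],2).reshape(-1,21); x,res,rk,sv=np.linalg.lstsq(A,P.ravel(),rcond=None)
print("resid",np.abs(A@x-P.ravel()).max(),"rank",rk); print(x.reshape(7,3).round(1))
E
python3 m3.py
```

```text
78 [-1.12 -0.33  0.58 -0.76  0.38  0.05] [0.8  0.72 2.21 0.85 2.36 2.37]
[(np.float64(5.589179008905591e-16), (2, 1, 2), (1, 1, 1)), (np.float64(0.448708995392965), (2, 0, 0), (1, -1, 1)), (np.float64(0.4516037993423924), (2, 0, 0), (1, 1, 1))]
[[-1.  0.  0.]
 [ 0. -0.  1.]
 [ 0.  1.  0.]]
resid 1.4779288903810084e-12 rank 15
[[  0.    0.  110.6]
 [ -0.   12.2 110.6]
 [  0.   12.2 424.2]
 [ 40.9  12.2 223.8]
 [  0.    0.  223.7]
 [ -0.    0.  112.9]
 [  0.   -0.  112.9]]
```

The FK is now exact (spherical wrist, 36.6 mm lateral offset). Next I'll evaluate the hang pose over hand tilts, with forearm and hand clearance to the cabinet.

```bash
cat >> h.py <<'E'
def fk(J):
    E=lambda k,a:R.from_rotvec(np.eye(3)[k]*a)
    g=E(2,J[0]); sh=g.apply([0,36.6,0])+[0,0,221.2]; g=g*E(1,J[1]); el=sh+g.apply([0,0,424.2]); g=g*E(1,J[2]); e2=el+g.apply([40.9,0,0]); w=e2+g.apply([0,0,447.5])
    g=g*E(2,J[3])*E(1,J[4])*E(2,J[5]); tcp=w+g.apply([0,0,225.8]); return dict(sh=sh,el=el,e2=e2,w=w,tcp=tcp)
# cabinet
C0=np.array([434.1,174.7,0.]); th=np.radians(22.475+90)
cx=np.array([np.cos(th),np.sin(th),0]); cy=np.array([-cx[1],cx[0],0]); ez=np.array([0,0,1.])
def cab(x,y,z): return C0+x*cx+y*cy+z*ez
def incab(p): d=np.asarray(p)-C0; return np.stack([d@cx,d@cy,d[...,2]],-1)
seat=cab(30,0,207); tip=cab(10,0,221.5)
def tool(a,jaw):  # tool rotation with y along a, x along jaw
    a=a/np.linalg.norm(a); jaw=jaw-jaw@a*a; jaw=jaw/np.linalg.norm(jaw); return R.from_matrix(np.c_[jaw,a,np.cross(jaw,a)])
def boxdist(p,hx=85,hy=130,hz=275):
    q=incab(p); return np.linalg.norm(np.maximum(np.abs(q-[0,0,hz/2])-[hx,hy,hz/2],0),axis=-1)
E
python3 - <<'E'
from rig import bot; from h import *
for dep in (30,-60):
 for b in (0,15,30,45):
  for lean in (0,15,30):
   if lean>b: continue
   for s in (1,-1):
    a=np.cos(np.radians(b))*cx-np.sin(np.radians(b))*ez
    t=np.cos(np.radians(lean))*ez+np.sin(np.radians(lean))*cx
    p=cab(dep,0,207)-122*t-8*a
    j=bot.ik(p.tolist(),quat(tool(a,s*cy)))
    if j is None: print(dep,b,lean,s,None); continue
    F=fk(j); L=np.linspace(0,1,50)[:,None]
    fo=boxdist(F["e2"]*(1-L)+F["w"]*L); 
    # tool axis x height where crossing front plane
    print(dep,b,lean,s,np.round(j,2),"w",F["w"].round(0),"forearm clr",fo.min().round(0),"wrist",boxdist(F["w"]).round(0),"ht@front",round(p[2]+(np.tan(np.radians(b)))*(incab(p)[0]+85)))
E
```

```text
30 0 0 1 [-0.1   0.87  1.75  1.14  1.81  2.04] w [512. -14.  85.] forearm clr 65.0 wrist 119.0 ht@front 85
30 0 0 -1 [-0.1   0.87  1.75  1.14  1.81 -1.1 ] w [512. -14.  85.] forearm clr 65.0 wrist 119.0 ht@front 85
30 15 0 1 [-0.08  0.74  1.8   1.03  1.61  2.11] w [509.  -6. 146.] forearm clr 66.0 wrist 111.0 ht@front 116
30 15 0 -1 [-0.08  0.74  1.8   1.03  1.61 -1.04] w [509.  -6. 146.] forearm clr 66.0 wrist 111.0 ht@front 116
30 15 15 1 [-0.14  0.74  1.76  0.99  1.65  2.11] w [521. -35. 150.] forearm clr 89.0 wrist 142.0 ht@front 112
30 15 15 -1 [-0.14  0.74  1.76  0.99  1.65 -1.03] w [521. -35. 150.] forearm clr 89.0 wrist 142.0 ht@front 112
30 30 0 1 [-0.04  0.61  1.83  0.92  1.42  2.2 ] w [500.  15. 202.] forearm clr 58.0 wrist 87.0 ht@front 151
30 30 0 -1 [-0.04  0.61  1.83  0.92  1.42 -0.94] w [500.  15. 202.] forearm clr 58.0 wrist 87.0 ht@front 151
30 30 15 1 [-0.1   0.61  1.8   0.88  1.47  2.2 ] w [512. -14. 206.] forearm clr 83.0 wrist 119.0 ht@front 137
30 30 15 -1 [-0.1   0.61  1.8   0.88  1.47 -0.94] w [512. -14. 206.] forearm clr 83.0 wrist 119.0 ht@front 137
30 30 3
[... 2177 characters left out ...]
r 165.0 wrist 238.0 ht@front 81
-60 45 0 1 [-0.13  0.54  1.77  0.68  1.35  2.28] w [520. -34. 250.] forearm clr 112.0 wrist 140.0 ht@front 110
-60 45 0 -1 [-0.13  0.54  1.77  0.68  1.35 -0.86] w [520. -34. 250.] forearm clr 112.0 wrist 140.0 ht@front 110
-60 45 15 1 [-0.19  0.56  1.73  0.65  1.39  2.26] w [532. -63. 254.] forearm clr 135.0 wrist 172.0 ht@front 83
-60 45 15 -1 [-0.19  0.56  1.73  0.65  1.39 -0.88] w [532. -63. 254.] forearm clr 135.0 wrist 172.0 ht@front 83
-60 45 30 1 [-0.23  0.56  1.68  0.62  1.45  2.26] w [544. -90. 267.] forearm clr 158.0 wrist 201.0 ht@front 65
-60 45 30 -1 [-0.23  0.56  1.68  0.62  1.45 -0.88] w [544. -90. 267.] forearm clr 158.0 wrist 201.0 ht@front 65
```

Hand tilt 30° at the hook with a 20° tilted pick gives a torch lean of 10° and about 75 mm of forearm clearance. Picking now.

```bash
cat >> h.py <<'E'
PT=np.radians(20); sg=12.0   # pick tilt, distance of torch axis ahead of TCP
Tg=np.array([542.2,-322.6,14.]); Td=np.array([-.472,.8815,0]); Td/=np.linalg.norm(Td); Ty=np.cross(ez,Td)
S=-1
def pick_pose(up=0):
    a=-np.cos(PT)*ez-np.sin(PT)*Td; return (Tg-sg*a+up*ez).tolist(),quat(tool(a,S*Ty))
def hang_pose(L,lean,off=0):  # loop point L, lean (deg) of loop towards the back
    l=np.radians(lean); b=l+PT; a=np.cos(b)*cx-np.sin(b)*ez; t=np.cos(l)*ez+np.sin(l)*cx
    return (L-122*t-sg*a).tolist(),quat(tool(a,S*cy))
E
python3 - <<'E'
import h; from h import *; from rig import bot
for s in (1,-1):
    h.S=s; print(s,bot.ik(*pick_pose()),bot.ik(*hang_pose(cab(30,0,240),10)))
h.S=-1
print(pick_pose())
bot.move_gripper(55)
bot.move_to(*pick_pose(120)); bot.servo_line(pick_pose()[0],speed=80,until_force=8)
st=bot.read_state(); print(st["ee_pos"],st["ft_force"])
bot.move_gripper(0,60); print(bot.read_state()["grip_width"],bot.read_state()["ft_force"])
bot.servo_line(pick_pose(150)[0],speed=100)
st=bot.read_state(); print(st["grip_width"],st["ft_force"],st["clock"])
for n in("top","side"):
    c=bot.read_camera(n); cv2.imwrite(f"pics/{n}1.png",c["image"])
a=cv2.imread("pics/top1.png")[100:350,340:540]; b=cv2.imread("pics/side1.png")[60:310,250:450]
cv2.imwrite("pics/both1.png",cv2.resize(np.hstack([a,b]),None,fx=2,fy=2))
E
```

```text
1 [-0.52712603  0.63490779  1.65412007 -0.3345952   0.57784509  2.37886823] [-0.08652461  0.54592844  1.80900187  0.87973316  1.50010971  2.25230022]
-1 [-0.52712603  0.63490779  1.65412007 -0.3345952   0.57784509 -0.76272442] [-0.08652461  0.54592844  1.80900187  0.87973316  1.50010971 -0.88929244]
([540.2626295918377, -318.98179657882395, 25.2763114494309], [np.float64(-0.5563361158515089), np.float64(0.7945303149319823), np.float64(0.19932799682161872), np.float64(-0.1395709659507385)])
[ 540.4683026  -319.09988638   25.77628788] [-0.48601365  0.74820797 -0.02194831]
17.72406429691624 [-1.01647576  1.20211292  5.40221271]
17.265009034734362 [-0.17962496 -0.68477242 -1.57714516] 5.9417
```

View pics/both1.png

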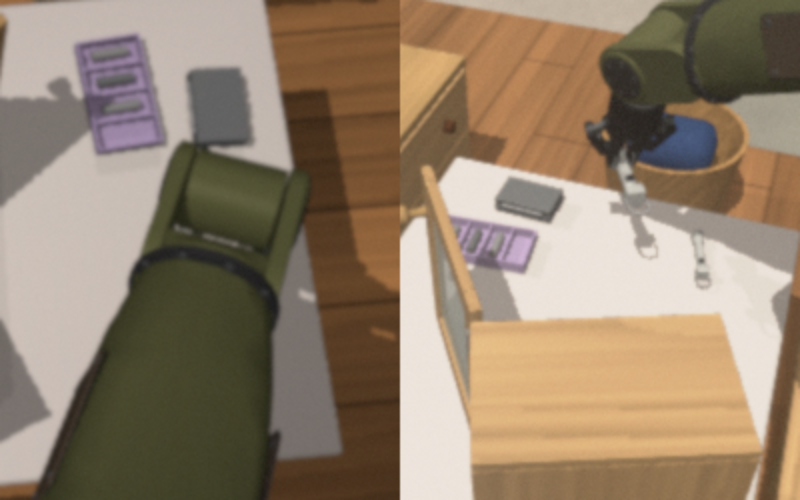

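The side view shows the torch in the jaws with its loop towards the camera at about (565,155). The bystanders are unmoved and the grip width is 17.3 mm. I'll check the torch's pitch in hand from side depth.

```bash
cat > chk.py <<'E'
from rig import bot; from h import *
st=bot.read_state(); r=rot(st["tool_rot"]); a=r.apply([0,1,0]); jaw=r.apply([1,0,0])*S
# nominal torch axis from the hand: y=jaw; t at angle 90+PT from a
t=R.from_rotvec(jaw*0).apply(np.cross(jaw,np.cross(a,jaw))*0)  
n=np.cross(a,jaw); n/=np.linalg.norm(n)
cand=[-np.sin(PT)*a+s*np.cos(PT)*n for s in(1,-1)]
t=max(cand,key=lambda v:v@np.cross(jaw,-a)*1.0)
g=np.array(st["ee_pos"])+sg*a; z=np.cross(t,jaw)
print("t",t.round(3),"loop nominal",(g+122*t).round(1))
for cam in("side","top"):
    c=bot.read_camera(cam); W=cloud(c).reshape(-1,3); d=W-g; L=np.stack([d@t,d@jaw,d@z],-1)
    m=(L[:,0]>40)&(L[:,0]<135)&(abs(L[:,1])<25)&(abs(L[:,2])<40); Q=L[m]; print(cam,len(Q))
    for lo in range(40,130,15):
        k=Q[(Q[:,0]>=lo)&(Q[:,0]<lo+15)]
        if len(k)>2: print(lo,len(k),np.median(k,0).round(1),k.min(0).round(0),k.max(0).round(0))
E
python3 chk.py
```

```text
t [-0.472  0.882  0.001] loop nominal [ 484.5 -215.   163.5]
side 188
40 22 [47.3 -4.8  9. ] [ 41. -10.  -3.] [54.  7. 13.]
55 18 [59.9 -0.5 10.8] [56. -9.  6.] [69.  7. 14.]
70 37 [79.3 -4.9 13.9] [ 72. -15.  -7.] [84. 13. 17.]
85 86 [91.8 -0.5  3. ] [ 85. -16. -12.] [99. 16. 16.]
100 10 [110.6 -12.6   2.4] [103. -17.   0.] [114.  14.   4.]
115 15 [122.2  -1.5   2.4] [117. -12.  -1.] [126.  12.   5.]
top 13
55 8 [62.4  0.6  7.9] [56. -6.  4.] [66.  8. 12.]
70 4 [71.  -8.7 12.7] [ 70. -11.  11.] [73. -7. 16.]
```

The torch sits in the hand as planned: loop end at +122 mm along and about 2 mm off nominal. Moving to the pre-hang pose in front of the cabinet and checking again.

```bash
python3 - <<'E'
from rig import bot; from h import *
bot.move_to(*hang_pose(cab(-170,0,240),10))
st=bot.read_state(); print(st["clock"],st["ee_pos"],st["ft_force"],st["grip_width"])
for x in (-80,0,36):
    j=bot.ik(*hang_pose(cab(x,0,240),10)); F=fk(j); L=np.linspace(0,1,60)[:,None]; d=boxdist(F["e2"]*(1-L)+F["w"]*L); print(x,d.min(),d.argmin())
c=bot.read_camera("top"); cv2.imwrite("pics/top2.png",c["image"]); d=bot.read_camera("side"); 
cv2.imwrite("pics/both2.png",cv2.resize(np.hstack([c["image"][80:380,130:430],d["image"][80:380,180:480]]),None,fx=1.3,fy=1.3))
E
python3 chk.py
```

```text
7.3333 [511.31401116 -12.07767326 125.9269464 ] [ 0.79974525  0.95351901 -1.84479667] 17.878759053615145
-80 161.49990522435112 33
0 109.19987773364211 43
36 81.91135258468643 46
t [-0.068  0.162  0.984] loop nominal [499.1  17.3 240.2]
side 215
70 43 [ 79.   -2.6 -14.1] [ 71. -14. -17.] [85. 11. -8.]
85 135 [91.5  1.  -3.3] [ 85. -17. -16.] [100.  17.  13.]
100 15 [108.8  11.8  -2.2] [100. -15.  -4.] [114.  15.  -0.]
115 22 [122.8  -1.3  -1.5] [116. -13.  -4.] [125.  12.   3.]
top 201
70 13 [79.8 15.7 11.6] [70. -9. -7.] [82. 16. 15.]
85 152 [90.3  3.   3.3] [ 85. -11. -13.] [98. 18. 15.]
100 10 [110.   14.5   1.7] [101. -14.  -1.] [114.  18.   3.]
115 24 [120.7   2.    1.2] [116. -11.  -1.] [126.  13.   3.]
```

View pics/both2.png

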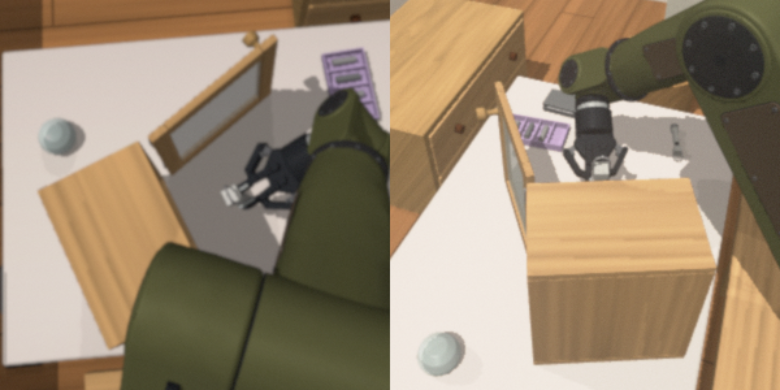

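The torch is held with its loop up in front of the cabinet opening, at about (235,195) in the left half of the picture. Loop position is within 2–3 mm of nominal in both views. Inserting over the tip with force guards.

```bash
python3 - <<'E'
from rig import bot; from h import *
def show(m):
    st=bot.read_state(); r=rot(st["tool_rot"]); a=r.apply([0,1,0]); n=np.cross(S*r.apply([1,0,0]),a); t=-np.sin(PT)*a-np.cos(PT)*n
    L=np.array(st["ee_pos"])+sg*a+122*t; print(m,round(st["clock"],2),"loop in cab",incab(L).round(1),"F",st["ft_force"].round(2),"M",st["moment"].round(2),st["grip_width"].round(1))
show("pre")
p=lambda x,z,l=10: hang_pose(cab(x,0,z),l)[0]
hit=bot.servo_line(p(0,240),speed=120,until_force=6); show(hit)
if not hit:
    hit=bot.servo_line(p(36,240),speed=50,until_force=5); show(hit)
if not hit:
    hit=bot.servo_line(p(36,217),speed=40,until_force=4); show(hit)
if not hit:
    hit=bot.servo_line(p(33,203),speed=20,until_force=4); show(hit)
E
```

```text
Traceback (most recent call last):
AttributeError: 'float' object has no attribute 'round'
```

```bash
cat >> h.py <<'E'
def show(bot,m):
    st=bot.read_state(); r=rot(st["tool_rot"]); a=r.apply([0,1,0]); n=np.cross(S*r.apply([1,0,0]),a); t=-np.sin(PT)*a-np.cos(PT)*n
    L=np.array(st["ee_pos"])+sg*a+122*t; print(m,round(st["clock"],2),"loop in cab",incab(L).round(1),"F",np.round(st["ft_force"],2),"M",np.round(st["moment"],2),round(float(st["grip_width"]),1))
E
python3 - <<'E'
from rig import bot; from h import *
show(bot,"pre")
p=lambda x,z,l=10: hang_pose(cab(x,0,z),l)[0]
hit=bot.servo_line(p(0,240),speed=120,until_force=6); show(bot,hit)
if not hit:
    hit=bot.servo_line(p(36,240),speed=50,until_force=5); show(bot,hit)
if not hit:
    hit=bot.servo_line(p(36,217),speed=40,until_force=4); show(bot,hit)
if not hit:
    hit=bot.servo_line(p(33,203),speed=20,until_force=4); show(bot,hit)
E
```

```text
pre 7.53 loop in cab [-1.702e+02  1.000e-01  2.403e+02] F [-0.31 -0.3  -0.82] M [-0.56 -0.24  0.  ] 17.7
False 9.1 loop in cab [-5.0e-01 -1.0e-01  2.4e+02] F [-0.21 -0.36 -1.77] M [-0.55 -0.21  0.06] 18.0
True 9.47 loop in cab [1.060e+01 1.000e-01 2.393e+02] F [ 1.3  -2.02 -3.55] M [-0.93 -0.38 -0.02] 17.6
```

The contact is explained: the square tail cap is 32 mm below the loop end, so with only 10° lean it met the prong before the loop could pass. Touch force was about 3 N. Passing needs a lean of about 52°, so the hand must hold the torch nearly square (PT≈-3°) to clear the roof edge. I'll back out, lay the torch down where it was and re-grip.

```bash
python3 - <<'E'
import h; from h import *; from rig import bot
bot.servo_line(hang_pose(cab(-170,0,240),10)[0],speed=150); show(bot,"out")
bot.move_to(*pick_pose(120)); 
print(bot.servo_line(pick_pose(0)[0],speed=60,until_force=5)); st=bot.read_state(); print(st["ee_pos"],st["ft_force"])
bot.move_gripper(55); bot.servo_line(pick_pose(70)[0],speed=150)
E
sed -i 's/^PT=.*/PT=np.radians(-3); sg=8.0/' h.py
python3 - <<'E'
from h import *; from rig import bot
bot.move_to(*pick_pose(50)); bot.servo_line(pick_pose()[0],speed=60,until_force=8)
st=bot.read_state(); print(st["ee_pos"],st["ft_force"])
bot.move_gripper(0,60); bot.servo_line(pick_pose(150)[0],speed=120)
bot.move_to(*hang_pose(cab(-170,0,236),30)); show(bot,"lifted")
for x,z,l in((-170,234,52),(-60,234,52),(19,234,52),(19,214,52),(30,207,52),(30,207,30),(30,207,8)):
    j=bot.ik(*hang_pose(cab(x,0,z),l)); F=fk(j); L=np.linspace(0,1,60)[:,None]; d=boxdist(F["e2"]*(1-L)+F["w"]*L); print(x,z,l,d.min().round(0),F["w"].round(0),np.round(j,2))
E
python3 chk.py
```

```text
out 10.82 loop in cab [-1.694e+02 -1.000e-01  2.400e+02] F [-0.2  -0.44 -1.98] M [-0.57 -0.21 -0.04] 17.5
True
[ 540.29936793 -318.99835448   25.70245512] [-1.7548401   0.65663084  6.33333898]
[ 542.58517944 -323.11723618   22.35597768] [0.00288395 0.20336078 0.6952197 ]
lifted 19.38 loop in cab [-1.705e+02  1.000e-01  2.360e+02] F [-0.5  -0.42 -1.17] M [-0.62 -0.25 -0.  ] 18.0
-170 234 52 244.0 [ 594. -213.  335.] [-0.4   0.62  1.4   0.48  1.66 -0.88]
-60 234 52 199.0 [ 552. -111.  335.] [-0.26  0.48  1.62  0.55  1.53 -0.82]
19 234 52 151.0 [522. -38. 335.] [-0.14  0.41  1.73  0.6   1.45 -0.75]
19 214 52 141.0 [522. -38. 315.] [-0.14  0.44  1.75  0.61  1.41 -0.78]
30 207 52 130.0 [518. -28. 308.] [-0.12  0.44  1.76  0.62  1.39 -0.78]
30 207 30 109.0 [526. -46. 207.] [-0.16  0.63  1.76  0.86  1.56 -0.95]
30 207 8 79.0 [518. -28. 107.] [-0.13  0.83  1.75  1.08  1.76 -1.08]
t [-0.192  0.464  0.865] loop nominal [499.2  17.2 236. ]
side 169
40 5 [47.8  0.  -9.9] [ 43.  -5. -11.] [52.  5. -9.]
70 18 [ 78.1  -1.9 -14.3] [ 70. -14. -15.] [85. 12.  9.]
85 117 [91.6 -0.9 -4.3] [ 85. -16. -15.] [98. 15. 12.]
100 9 [113.5 -12.8  -2.2] [103. -16.  -3.] [115.  15.   0.]
115 20 [122.8  -1.2  -1.3] [118. -13.  -3.] [127.  12.   1.]
top 280
40 20 [46.7  6.6  9.1] [40. -6.  0.] [54. 12. 13.]
55 16 [57.9  3.  11.1] [55. -4.  7.] [61.  9. 13.]
70 39 [78.3  6.3 13.4] [ 72. -11.  -9.] [85. 16. 16.]
85 164 [90.7  2.1  2.7] [ 85. -13. -12.] [100.  18.  16.]
100 15 [108.8  14.7   1.9] [102. -14.  -1.] [114.  18.   4.]
115 26 [121.8   2.4   1.5] [116. -11.  -1.] [126.  14.   4.]
```

The re-grip is good: the loop is within 2 mm of nominal in both views, and all poses are reachable with at least 79 mm forearm clearance. Inserting at 52° lean.

```bash
python3 - <<'E'
from rig import bot; from h import *
H=lambda x,z,l: hang_pose(cab(x,0,z),l)
bot.move_to(*H(-170,234,52)); show(bot,"pre")
ok=True
for x,z,l,v,f in((-25,234,52,150,6),(19,234,52,50,5),(19,214,52,30,4),(27,208,52,20,4)):
    hit=bot.servo_line(H(x,z,l)[0],speed=v,until_force=f); show(bot,(x,z,hit))
    if hit: break
E
```

```text
pre 19.82 loop in cab [-1.704e+02 -2.000e-01  2.363e+02] F [ 0.06 -0.81 -2.31] M [-0.38 -0.17  0.05] 17.8
(-25, 234, False) 20.93 loop in cab [-2.570e+01 -1.000e-01  2.339e+02] F [-0.13 -0.24 -1.15] M [-0.39 -0.2   0.03] 17.7
(19, 234, False) 21.97 loop in cab [ 1.88e+01 -1.00e-01  2.34e+02] F [-0.22  0.61 -1.04] M [-0.43 -0.18 -0.03] 17.6
(19, 214, False) 22.78 loop in cab [ 1.900e+01 -1.000e-01  2.141e+02] F [ 0.05 -0.58 -2.01] M [-0.39 -0.18  0.  ] 17.8
(27, 208, False) 23.43 loop in cab [ 27.   -0.  208.1] F [ 0.78  0.68 -0.05] M [-0.29 -0.11 -0.06] 17.8
```

The loop went in over the tip and down without a hit. Now rotating it to nearly plumb about the seat, with guards.

```bash
python3 - <<'E'
from rig import bot; from h import *
H=lambda x,z,l: hang_pose(cab(x,0,z),l)
for l in (45,38,31,24,17,12,8):
    p,q=H(30,208.5,l); hit=bot.servo_line(p,q,speed=60,until_force=8); show(bot,(l,hit))
    if hit: break
else:
    hit=bot.servo_line(H(30,204,8)[0],speed=15,until_force=4); show(bot,("down",hit))
E
```

```text
(45, False) 23.86 loop in cab [ 2.980e+01 -1.000e-01  2.082e+02] F [ 0.2  -1.04 -1.49] M [-0.44 -0.24 -0.06] 17.8
(38, False) 24.26 loop in cab [ 2.990e+01 -1.000e-01  2.084e+02] F [ 0.24  0.25 -1.4 ] M [-0.51 -0.21  0.02] 17.7
(31, False) 24.66 loop in cab [ 3.000e+01 -1.000e-01  2.085e+02] F [ 0.12 -0.1  -1.27] M [-0.6  -0.27 -0.03] 18.0
(24, False) 25.06 loop in cab [ 3.000e+01 -1.000e-01  2.084e+02] F [-0.04  0.02 -1.42] M [-0.61 -0.24  0.01] 18.1
(17, False) 25.46 loop in cab [ 3.000e+01 -1.000e-01  2.084e+02] F [-0.7   0.35 -0.14] M [-0.63 -0.27  0.01] 17.7
(12, False) 25.78 loop in cab [ 3.010e+01 -1.000e-01  2.084e+02] F [ 0.4   0.07 -0.29] M [-0.58 -0.22  0.02] 17.9
(8, False) 26.07 loop in cab [ 30.1  -0.  208.3] F [ 0.07  0.08 -1.28] M [-0.64 -0.3  -0.02] 17.6
('down', True) 26.34 loop in cab [ 2.980e+01 -1.000e-01  2.064e+02] F [0.64 1.55 5.45] M [ 0.26  0.13 -0.11] 17.6
```

The hook supports the loop at z=206.4 against the expected 207, with a +6 N upward reaction. Easing off, reducing the lean to 4°, releasing and backing out along the tool.

```bash
python3 - <<'E'
from rig import bot; from h import *
H=lambda x,z,l: hang_pose(cab(x,0,z),l)
p,q=H(30,207.3,4); bot.servo_line(p,q,speed=40,until_force=8); show(bot,"4deg")
bot.move_gripper(34); bot.dwell(1.0); st=bot.read_state(); print(st["ft_force"],st["grip_width"],st["clock"])
a=rot(st["tool_rot"]).apply([0,1,0]); 
bot.servo_line((np.array(st["ee_pos"])-60*a).tolist(),speed=60,until_force=8); show(bot,"back60")
bot.servo_line((np.array(st["ee_pos"])-260*a).tolist(),speed=150,until_force=8); show(bot,"back260")
E
```

```text
4deg 26.7 loop in cab [ 30.1   0.  207. ] F [ 0.32 -1.07 -2.03] M [-0.55 -0.22 -0.04] 17.9
[-0.83200885 -0.19266241  0.41704279] 33.97094619085235 28.0
back60 29.15 loop in cab [-29.7   0.  208.3] F [-0.24 -0.35  0.65] M [-0.47 -0.2  -0.04] 33.9
back260 30.63 loop in cab [-229.5   -0.   211.8] F [0.05 0.27 0.21] M [-0.49 -0.2   0.  ] 33.9
```

The torch is released: the weight is off the hand (Fz from -1.5 to about 0.3 N) and the back-out met no contact. Now raise the hand, re-measure the door and plan the push.

```bash
cat >> h.py <<'E'
hinge=cab(-99,-130,0)
def door_pose(q,off,r=150,z=236,s=1):
    u=-np.sin(q)*cx+np.cos(q)*cy; n=-np.cos(q)*cx-np.sin(q)*cy
    return (hinge+r*u+off*n+z*ez).tolist(), quat(tool(-ez,s*u))
E
python3 - <<'E'
from rig import bot; from h import *
st=bot.read_state(); p=np.array(st["ee_pos"])
bot.servo_line((p+[0,0,60]).tolist(),speed=150)
R0=rot(st["tool_rot"])
u=-np.sin(.9)*cx+np.cos(.9)*cy
tgt=(p+[0,-60,310]).tolist()
for s in(1,-1): print(s,[None if (j:=bot.ik(*door_pose(q,14,s=s))) is None else (np.round(j,2).tolist(),boxdist(fk(j)["w"]).round()) for q in(1.9,1.8,1.2,.6,0)], bot.ik(*door_pose(1.8,60,z=340,s=s)))
c=bot.read_camera("top"); d=bot.read_camera("side"); W=cloud(c)
m=((W[...,2]>262)&(W[...,2]<290)).astype(np.uint8); m[:,345:]=0; n,l,sx,_=cv2.connectedComponentsWithStats(m)
for k in range(1,n):
    if sx[k,4]>300: r=cv2.minAreaRect(W[l==k][:,:2].astype(np.float32)); print(r,incab(np.c_[cv2.boxPoints(r),np.zeros(4)]).round(0).tolist())
cv2.imwrite("pics/both3.png",cv2.resize(np.hstack([c["image"][60:360,130:480],d["image"][80:380,180:480]]),None,fx=1.2,fy=1.2))
E
```

```text
1 [([-0.01, 0.66, 1.02, -0.0, 1.45, 0.84], np.float64(248.0)), ([-0.03, 0.64, 1.07, -0.0, 1.44, 0.92], np.float64(249.0)), ([-0.09, 0.44, 1.36, -0.0, 1.34, 1.46], np.float64(245.0)), ([-0.07, 0.25, 1.62, -0.0, 1.27, 2.08], np.float64(217.0)), None] [ 1.27607330e-02  7.21230379e-01  7.00467478e-01 -4.44089210e-16
  1.71989480e+00  9.62090637e-01]
-1 [([-0.01, 0.66, 1.02, 0.0, 1.45, -2.3], np.float64(248.0)), ([-0.03, 0.64, 1.07, -0.0, 1.44, -2.22], np.float64(249.0)), ([-0.09, 0.44, 1.36, -0.0, 1.34, -1.68], np.float64(245.0)), ([-0.07, 0.25, 1.62, -0.0, 1.27, -1.06], np.float64(217.0)), ([0.06, 0.12, 1.77, -0.0, 1.25, -0.34], np.float64(189.0))] [ 1.27607330e-02  7.21230379e-01  7.00467478e-01 -4.44089210e-16
  1.71989480e+00 -2.17950202e+00]
((662.1868896484375, 23.449371337890625), (16.020748138427734, 258.8885498046875), 35.9411506652832) [[-103.0, -115.0, 0.0], [-355.0, -175.0, 0.0], [-351.0, -191.0, 0.0], [-99.0, -131.0, 0.0]]
((434.272216796875, 174.751220703125), (260.41229248046875, 170.5293731689453), 22.426942825317383) [[85.0, 130.0, 0.0], [-85.0, 130.0, 0.0], [-85.0, -130.0, 0.0], [85.0, -130.0, 0.0]]
```

View pics/both3.png

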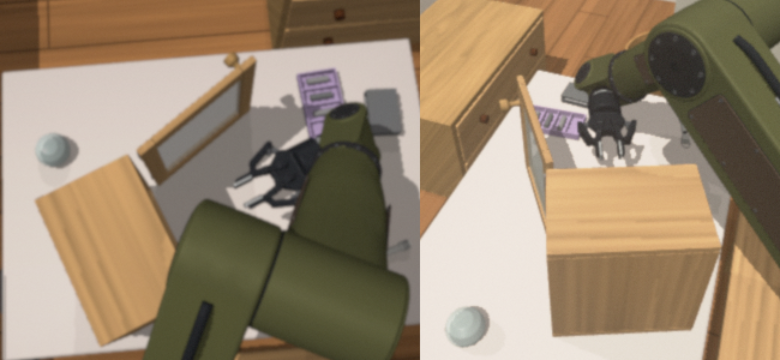

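The jaws are empty and no torch is lying on the stool. The bystanders are in place and the door is still at q≈1.805. Going over the door to its outer side and pushing it shut along its arc.

```bash
python3 - <<'E'
from rig import bot; from h import *
D=lambda q,o,z=236: door_pose(q,o,z=z,s=-1)
p=np.array(bot.read_state()["ee_pos"])
bot.servo_line((p+[0,-30,180]).tolist(),speed=200)
bot.move_gripper(0)
bot.move_to([600,-120,400],D(1.8,60)[1])
bot.move_to(*D(1.8,60,360)); bot.servo_line(D(1.8,60)[0],speed=120,until_force=8)
def s(m):
    st=bot.read_state(); print(m,round(st["clock"],1),incab(np.array(st["ee_pos"])).round(1),np.round(st["ft_force"],1))
s("outside")
print(bot.servo_line(D(1.8,16)[0],speed=60,until_force=6)); s("near")
for q in np.arange(1.7,0.05,-.1):
    hit=bot.servo_line(*D(q,13),speed=60,until_force=12)
    if hit: s(("hit",q)); break
s("arc")
c=bot.read_camera("top"); cv2.imwrite("pics/top4.png",c["image"])
E
```

```text
outside 36.4 [-231.6 -222.7  237.1] [ 0.5 -0.4  0.8]
False
near 37.3 [-241.3 -179.9  236. ] [-0.4 -0.2 -0.1]
arc 44.2 [-127.2   17.8  236.1] [ 0.4 -0.8 -0.1]
```

View pics/top4.png

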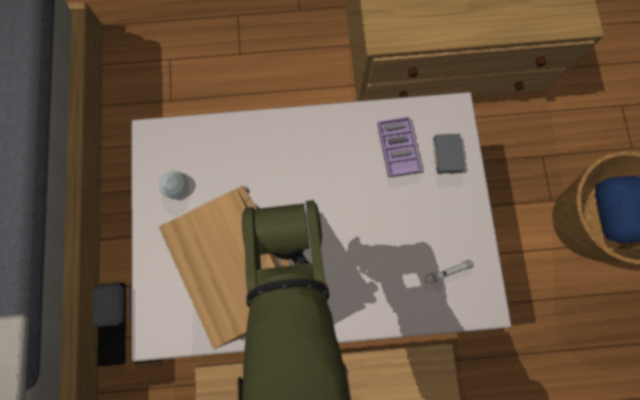

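Top view: the door has followed and is nearly shut along the front edge (around (265,225)), with the bystanders unmoved. Final slow press until the stop is felt.

```bash
python3 - <<'E'
from rig import bot; from h import *
D=lambda q,o,z=236: door_pose(q,o,z=z,s=-1)
def s(m):
    st=bot.read_state(); print(m,round(st["clock"],1),incab(np.array(st["ee_pos"])).round(1),np.round(st["ft_force"],1))
hit=bot.servo_line(*D(0,14),speed=30,until_force=6); s(hit)
if not hit: hit=bot.servo_line(D(0,4)[0],speed=15,until_force=5); s(hit)
bot.dwell(.4)
p=np.array(bot.read_state()["ee_pos"]); bot.servo_line((p-100*cx).tolist(),speed=80); s("off")
bot.servo_line((p-140*cx+[0,0,150]).tolist(),speed=150)
bot.move_joints([-1.391,.3,1.521,0,1.321,-.067]); s("home")
c=bot.read_camera("top"); d=bot.read_camera("side"); W=cloud(c)
m=((W[...,2]>262)&(W[...,2]<290)).astype(np.uint8); n,l,sx,_=cv2.connectedComponentsWithStats(m)
for k in range(1,n):
    if sx[k,4]>200: r=cv2.minAreaRect(W[l==k][:,:2].astype(np.float32)); print(sx[k,4],r[1],incab(np.c_[cv2.boxPoints(r),np.zeros(4)]).round(1).tolist())
cv2.imwrite("pics/both5.png",cv2.resize(np.hstack([c["image"][80:360,130:500],d["image"][80:360,180:480]]),None,fx=1.19,fy=1.19))
E
```

```text
False 44.8 [-113.1   20.   236. ] [-0.3  0.4  0.3]
True 45.1 [-111.8   20.   235.9] [ 1.7 -3.2  1.7]
off 47.0 [-211.4   20.1  235.7] [ 0.1 -0.1  0.3]
home 50.3 [-539.7  547.1  250.5] [-0.1 -0.1 -0.2]
12888 (260.83038330078125, 184.21966552734375) [[85.2, 129.9, 0.0], [-99.0, 130.1, 0.0], [-99.3, -130.8, 0.0], [85.0, -130.9, 0.0]]
268 (23.94724464416504, 115.69141387939453) [[24.5, 260.1, 0.0], [-91.2, 258.4, 0.0], [-90.9, 234.4, 0.0], [24.8, 236.1, 0.0]]
```

View pics/both5.png

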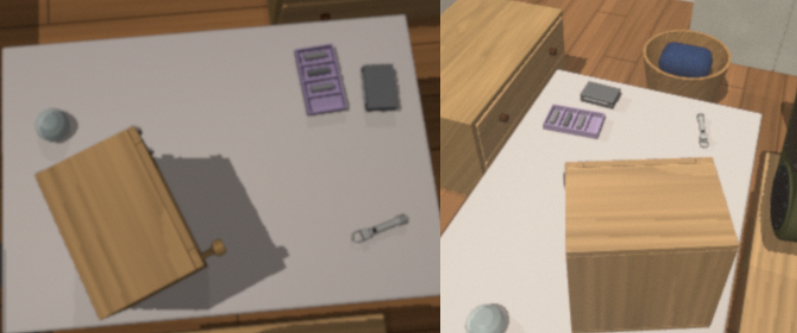

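The door's outer face now lies at cabinet x = -99.0 to -99.3 over its whole width, so it is shut flush (<0.01 rad). Bystanders are unmoved, the robot is clear, and the clock is about 50 s. Handing in.

```bash
python3 -c "
from rig import bot; bot.finish_job()"
```

```text
the job is handed in; nothing more can be done
```

I hung the 174 mm torch on the hook and pushed the cabinet door shut. The job is handed in at about 50 s on the robot's clock, out of 72 s. No verdict came back.

- **First try:** at 10° lean the torch's tail cap touched the hook's prong with about 3 N. I backed out, laid the torch down where it had been and re-gripped it square. It then went over the tip at 52° lean and was lowered and swung to nearly plumb.
- **Torch:** before I let go, the hook held the loop at 206.4 mm (seat 207 mm) with about 6 N of upward force. After I let go, the weight was off the hand, the jaws backed out without touching anything, and no torch was lying on the stool.
- **Not seen directly:** neither camera looks into the cabinet, so I did not see the torch hanging. That it hangs lens down and still rests on the force and position readings.
- **Door:** I pushed it along its arc at about 0.4 rad/s commanded, until I felt the stop at about 4 N. Its outer face measures within 0.3 mm of flush across the full width.
- **Bystanders:** the tray, case and paperweight look unmoved in the last pictures, but I did not measure them. The robot is back at its start pose, touching nothing.

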